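# Snap the pail lid shut

## Robot

A 6-joint arm with a two-finger parallel gripper is mounted at the origin on the work surface. World frame = base frame: x ahead of the robot, y to its left, z up, the work surface at z = 0. Lengths are in mm, angles in rad, forces in N, time in s.
With the tool pointing down it reaches from about 250 to 775 mm from the base axis. Payload 8.9 kg.
Tool frame: the origin (TCP) lies at the very end of the fingers, on their centre line; the grasp point (between the pads) lies 19 mm behind it; x points along the fingers, y is the direction in which the jaws open and shut, and the axes are right-handed (so a half turn about x gives the same grasp; the last joint's range is limited). The gripper opens to 85 mm and grips with 20 to 120 N. Pads are 22 mm wide; open, the fingers measure 114 mm over their backs; the gripper's body (76 mm by 85 mm) begins 54 mm behind the grasp point. The pads swing forward as they close: fully open they stand 13 mm farther back than shut.
Start: joints at [1.053, 0.291, -0.153, 1.127, 0, 1.431], TCP at [194.142, 487.783, 231.305] pointing down, gripper open.
Joint ranges: [-2.52, 2.52], [-0.91, 1.74], [-1.3, 1.37], [-1.96, 2.02], [-1.52, 1.47], [-3.14, 3.14]. Speed limits (rad/s): [2.22, 2.22, 2.79, 3.14, 3.14, 3.14].

## Interface

Orientations are given as a unit quaternion [w, x, y, z].
In Python, from bench import env gives the robot as it stands. Calls block until the motion is done:
- env.movep(position, orientation): joint-space move of the TCP to a pose.
- env.move_straight(position, ori=None, feed=150, stop_force=None): straight line of the TCP; ori=None keeps the orientation; feed is the mean speed in mm/s. With stop_force (N) it stops when the force on the tool has changed by that much, and returns True; else False.
- env.goto_joints(angles): joint-space move.
- env.set_gripper(opening, newtons=None): finger opening in mm; newtons is the grip in N (None keeps the last); returns when the fingers have stopped.
- env.sleep(seconds).
- env.inverse_kinematics(position, orientation): joint angles nearest the present ones, or None.
- env.get_state(): the state.
- env.snapshot(name): name is "scene" or "top" or "wrist"; returns a dict with "pixels" (384x512x3 uint8, red, green, blue), "vfov" (degrees; the focal length in pixels is half the picture's height over the tangent of half this angle, whatever the lens; pixels are square), "cx", "cy" (the principal point, pixels), "pose" (4x4, takes a point from camera to world coordinates); the wrist camera has in their place "hand_eye" (4x4, takes a point from camera to tool coordinates, whose origin is the TCP and whose axes are the tool frame's). Camera axes: x right, y up, looking along -z (the intrinsics and any distortion apply to the point x, -y, -z); pixel columns grow to the right and rows downward; lengths in mm; the calibration is good to about 2 mm. A picture is of the moment at which its call begins: read the wrist's pose just before it. There is no depth.
A pose or a line that the arm cannot do raises env.PlanningError and nothing moves.
- env.close_job(): hands the job in, once; it reports no verdict.
The state is a dict: "t": time; "joint_positions": joint angles; "qd": joint speeds; "joint_torque": joint torques, N m; "tcp_pos": TCP position; "tool_rot": TCP orientation; "ft_force": force on the tool from outside, world axes, zero at the start; "moment": the same for the moment, N m; "opening": finger opening in mm.
Only numpy, scipy, OpenCV 4.12 (cv2) and the standard library are available. Lean on these libraries where they do the work, as an engineer would, in place of code of your own. Each camera call takes 0.05 s, during which the arm holds its last target. There are 200 camera calls.

## Task

Close the lid of the white pail: with your fingertips press its split rim down, section by section all the way round, until all six sections have clicked shut. Only press: keep the pail standing where it is without lifting it or leaning on it with excessive force, leave the little tin standing on the middle of the lid, and do not disturb the other things on the bench.

Things in the scene. Friction and masses are not known exactly. Their poses are not given: they have to be found in the camera images.
- pail: White plastic pail, 160 mm across the rim, 132 mm across the foot, about 4 kg, standing loose on the bench, wire handle hanging down. Origin: centre of its underside, z up. Its grey lid has a split rim of six equal sections (56 degree arcs, 16 mm wide, radius 64 to 80 mm), 60 degrees apart: section 1 towards the pail's +x, the others anticlockwise from above.
- lid_centre (a point): centre of the lid's flat recessed panel (61 mm radius, inside the rim), on its surface, 118 mm above the bench
- rim1_top (a point): middle of the flat top of rim section 1, 72 mm from the pail's axis; moves with the section. 134 mm above the bench when up, 126 mm when shut
- rim1 (a joint): travel of rim section 1: 0 fully up, 0.008 m down and shut, moving straight down on its own. Resists with about 5 N at first (peaks to 15 N while it moves), less and less until 0.0048, then snaps home by itself onto a hard stop and stays; let go earlier it springs back up.
- rim2_top (a point): middle of the flat top of rim section 2, 72 mm from the pail's axis; moves with the section. 134 mm above the bench when up, 126 mm when shut
- rim2 (a joint): travel of rim section 2: 0 fully up, 0.008 m down and shut, moving straight down on its own. Resists with about 5 N at first (peaks to 15 N while it moves), less and less until 0.0048, then snaps home by itself onto a hard stop and stays; let go earlier it springs back up. It may already be shut at the start.
- rim3_top (a point): middle of the flat top of rim section 3, 72 mm from the pail's axis; moves with the section. 134 mm above the bench when up, 126 mm when shut
- rim3 (a joint): travel of rim section 3: 0 fully up, 0.008 m down and shut, moving straight down on its own. Resists with about 5 N at first (peaks to 15 N while it moves), less and less until 0.0048, then snaps home by itself onto a hard stop and stays; let go earlier it springs back up.
- rim4_top (a point): middle of the flat top of rim section 4, 72 mm from the pail's axis; moves with the section. 134 mm above the bench when up, 126 mm when shut
- rim4 (a joint): travel of rim section 4: 0 fully up, 0.008 m down and shut, moving straight down on its own. Resists with about 5 N at first (peaks to 15 N while it moves), less and less until 0.0048, then snaps home by itself onto a hard stop and stays; let go earlier it springs back up.
- rim5_top (a point): middle of the flat top of rim section 5, 72 mm from the pail's axis; moves with the section. 134 mm above the bench when up, 126 mm when shut
- rim5 (a joint): travel of rim section 5: 0 fully up, 0.008 m down and shut, moving straight down on its own. Resists with about 5 N at first (peaks to 15 N while it moves), less and less until 0.0048, then snaps home by itself onto a hard stop and stays; let go earlier it springs back up. It may already be shut at the start.
- rim6_top (a point): middle of the flat top of rim section 6, 72 mm from the pail's axis; moves with the section. 134 mm above the bench when up, 126 mm when shut
- rim6 (a joint): travel of rim section 6: 0 fully up, 0.008 m down and shut, moving straight down on its own. Resists with about 5 N at first (peaks to 15 N while it moves), less and less until 0.0048, then snaps home by itself onto a hard stop and stays; let go earlier it springs back up.
- tin: small round metal tin, 47 mm across, 26 mm tall, standing loose on the recessed middle of the lid (its top 144 mm above the bench); origin at the centre of its underside
- jar: glass screw jar, 60 mm across, 85 mm tall, standing near the pail; origin on its underside
- tape: black tape measure standing on its edge, 70 x 40 x 65 mm tall, near the pail; origin on its underside
- wrench: steel wrench lying on the bench beyond the pail, under 20 mm high; origin on its underside
- mallet: rubber mallet lying on the left of the bench, wooden handle, 54 mm high; origin on its underside
- putty: putty knife lying on the right of the bench, under 30 mm high; origin on its underside
- mug: white mug, 80 mm across, 90 mm tall, on the left farther back; origin on its underside
Mind the look-alikes: they are no part of the job. Of the things like the tin, leave any that is brown, green or yellow; of the rest the larger one is meant.

How it is judged:
By the outcome, as a careful person would: the job done as asked, in the order asked, and still so for the second after the job is handed in, with the robot touching nothing.
It also fails if it takes over 51 s, if anything falls off the work surface, if the arm or the gripper's body presses on something with over 40 N, if the wrist force passes 120 N, or if a joint passes its speed limit or range.

## Working session

There is one attempt and no reset: what is moved stays moved. The work goes in short steps, each a Python script; the robot and the scene stay as the last script left them, time stands still between calls to the robot, and variables do not carry over. Pictures are saved under pics/ and viewed, on a budget of 10 in all, crops included, one or two more only if the job needs it, and the job is handed in when it is done.

```bash
mkdir -p pics; ls
cat > h.py <<'E'
import numpy as np, cv2
from bench import env
def snap(n,f):
    s=env.snapshot(n); cv2.imwrite('pics/'+f,s['pixels'][:,:,::-1]); 
    np.save('pics/'+f+'.npy',{k:v for k,v in s.items() if k!='pixels'},allow_pickle=True); return s
def ray(s,u,v,z,pose=None):
    P=np.array(s['pose'] if pose is None else pose)
    f=192/np.tan(np.radians(s['vfov'])/2)
    d=P[:3,:3]@np.array([(u-s['cx'])/f,-(v-s['cy'])/f,-1]); o=P[:3,3]
    return o+d*(z-o[2])/d[2]
E
python3 - <<'E'
from h import *
a=snap('scene','scene.png'); b=snap('top','top.png')
for s in (a,b): print({k:v for k,v in s.items() if k!='pixels'})
print(env.get_state())
im=np.hstack([cv2.imread('pics/scene.png'),]);
E
```

```text
pics
{'vfov': 50.68222342222519, 'cx': 255.96089337183906, 'cy': 196.35426899567742, 'pose': array([[ 5.01780128e-01, -5.95439463e-01,  6.27430115e-01,
         1.24801499e+03],
       [ 8.64974067e-01,  3.40332683e-01, -3.68773004e-01,
        -3.94670880e+02],
       [ 6.04702501e-03,  7.27753743e-01,  6.85811872e-01,
         8.75433033e+02],
       [ 0.00000000e+00,  0.00000000e+00,  0.00000000e+00,
         1.00000000e+00]])}
{'vfov': 50.29825511582678, 'cx': 259.1732917362116, 'cy': 198.19638353545642, 'pose': array([[ 1.02431680e-02,  9.85272369e-01, -1.70685199e-01,
         3.16290719e+02],
       [-9.99947523e-01,  1.01217041e-02, -1.58183075e-03,
         1.26936322e+01],
       [ 1.69090949e-04,  1.70692445e-01,  9.85324343e-01,
         1.44493836e+03],
       [ 0.00000000e+00,  0.00000000e+00,  0.00000000e+00,
         1.00000000e+00]])}
{'t': 0.1, 'joint_positions': array([ 1.05270935e+00,  2.91212951e-01, -1.54060842e-01,  1.12667288e+00,
       -2.02419013e-05,  1.43147874e+00]), 'qd': array([ 0.00013071, -0.00085575,  0.00147995,  0.00102822, -0.00053004,
        0.00067464]), 'joint_torque': array([ 1.87424659e-03, -5.37977457e+01,  3.31919003e+01,  9.26454464e-03,
       -1.85588569e-04,  1.08764795e-05]), 'tcp_pos': array([193.95049652, 487.44377041, 230.79170221]), 'tool_rot': array([ 0.69433926,  0.13272885,  0.6945883 , -0.13350334]), 'ft_force': array([ 0.71702831,  0.10305011, -0.23216322]), 'moment': array([ 0.02330347, -0.06983044, -0.00264205]), 'opening': 85.559951064472}
```

View pics/top.png

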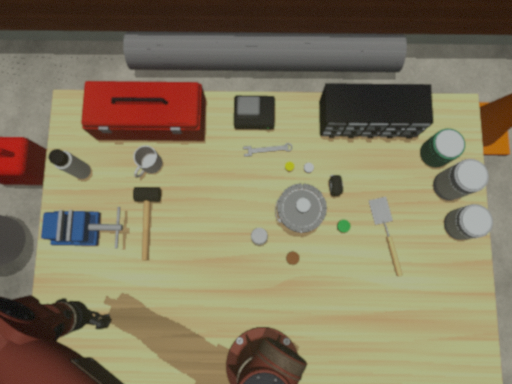

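View pics/scene.png

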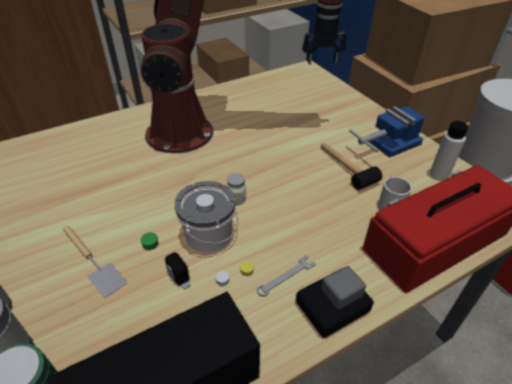

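The top view shows the pail's lid at about (301,208) with a grey tin at (303,205) on it. The look-alikes lie on the bench: white (308,168), yellow (289,167), green (343,226) and brown (293,258). The one on the lid is the tin, and the wrist close-up will confirm it. The jar is at (260,236) and the tape at (336,186).

Run:
```python
from h import *
s=np.load('pics/top.png.npy',allow_pickle=True).item()
c=ray(s,301.5,208,130); print('c',c, 'jar',ray(s,260,236,85),'tape',ray(s,336,186,65))
s2=np.load('pics/scene.png.npy',allow_pickle=True).item()
print('scene c',ray(s2,206,203,130))
from scipy.spatial.transform import Rotation as R
w=env.snapshot('wrist'); H=np.array(w['hand_eye']); print(np.round(H,3).tolist(),w['vfov'],w['cx'],w['cy'])
# tool down: x->-z ; yaw psi: y axis dir
def ori(psi):
    x=np.array([0,0,-1.]);y=np.array([np.cos(psi),np.sin(psi),0]);q=R.from_matrix(np.c_[x,y,np.cross(x,y)]).as_quat();return q[[3,0,1,2]]
q0=env.get_state()['tool_rot']; print(R.from_quat(q0[[1,2,3,0]]).as_matrix().round(2).tolist())
for psi in np.arange(-180,180,30): 
    q=env.inverse_kinematics([c[0],c[1],300],ori(np.radians(psi))); print(psi,None if q is None else np.round(q,2))
```

```text
c [ 513.15495425 -123.07060918  130.        ] jar [424.46271995  10.82555087  85.        ] tape [ 600.65843206 -249.1081609    65.        ]
scene c [ 522.83978218 -120.82109463  130.        ]
[[0.0, 0.274, -0.962, -142.523], [1.0, -0.001, 0.0, -1.803], [-0.0, -0.962, -0.274, -69.058], [0.0, 0.0, 0.0, 1.0]] 71.16675487384461 258.08013974222365 194.506033219058
[[-0.0, 0.37, 0.93], [-0.0, 0.93, -0.37], [-1.0, -0.0, -0.0]]
-180 [-0.37  0.27 -0.    1.3   0.   -1.94]
-150 [-0.37  0.27 -0.    1.3   0.   -2.47]
-120 [-0.37  0.27 -0.    1.3   0.   -2.99]
-90 [-0.37  0.27 -0.    1.3   0.    2.77]
-60 [-0.37  0.27 -0.    1.3   0.    2.24]
-30 [-0.37  0.27 -0.    1.3   0.    1.72]
0 [-0.37  0.27 -0.    1.3   0.    1.2 ]
30 [-0.37  0.27 -0.    1.3   0.    0.67]
60 [-0.37  0.27 -0.    1.3   0.    0.15]
90 [-0.37  0.27 -0.    1.3   0.   -0.37]
120 [-0.37  0.27 -0.    1.3   0.   -0.9 ]
150 [-0.37  0.27 -0.    1.3   0.   -1.42]
```

```bash
cat >> h.py <<'E'
from scipy.spatial.transform import Rotation as R
def ori(psi):
    x=np.array([0,0,-1.]);y=np.array([np.cos(psi),np.sin(psi),0]);q=R.from_matrix(np.c_[x,y,np.cross(x,y)]).as_quat();return q[[3,0,1,2]]
def wrist(f):
    st=env.get_state(); T=np.eye(4); q=st['tool_rot']; T[:3,:3]=R.from_quat(q[[1,2,3,0]]).as_matrix(); T[:3,3]=st['tcp_pos']
    s=env.snapshot('wrist'); s['pose']=T@np.array(s['hand_eye']); cv2.imwrite('pics/'+f,s['pixels'][:,:,::-1])
    np.save('pics/'+f+'.npy',{k:v for k,v in s.items() if k!='pixels'},allow_pickle=True); return s
E
python3 - <<'E'
from h import *
env.movep([505,-122,210],ori(np.pi/2)); env.set_gripper(0); env.sleep(.2)
s=wrist('w1.png'); print([k for k in s],s['pose'],env.get_state()['t'],env.get_state()['tcp_pos'])
im=cv2.imread('pics/w1.png'); cv2.imwrite('pics/w1b.png',cv2.resize(im,(800,600),interpolation=cv2.INTER_CUBIC))
E
```

```text
['pixels', 'vfov', 'cx', 'cy', 'hand_eye', 'pose'] [[-3.99456064e-04 -9.61904404e-01 -2.73385733e-01  4.35256463e+02]
 [ 9.99999838e-01 -4.95379735e-04  2.81843345e-04 -1.23783336e+02]
 [-4.06536106e-04 -2.73385576e-01  9.61904445e-01  3.52528280e+02]
 [ 0.00000000e+00  0.00000000e+00  0.00000000e+00  1.00000000e+00]] 3.6 [ 504.9749043  -122.01443193  210.00338673]
```

View pics/w1b.png

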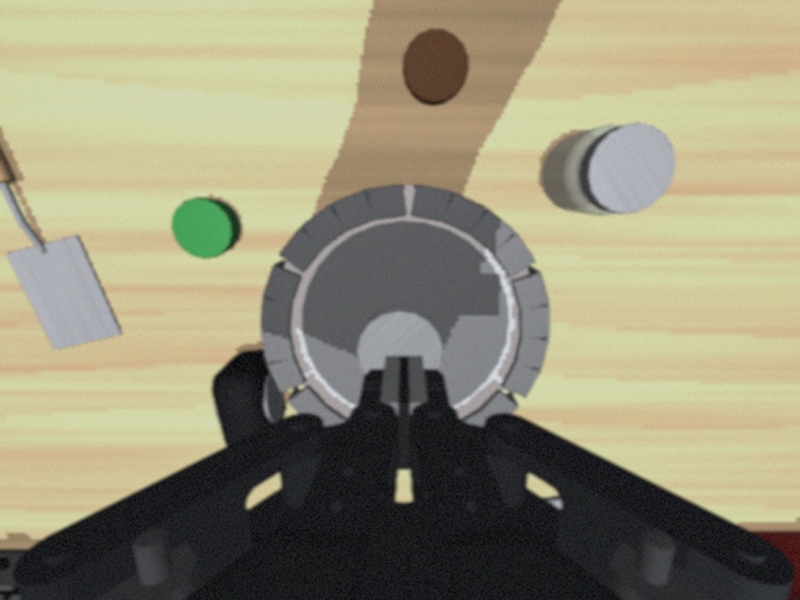

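The wrist view confirms a plain grey tin on the lid panel at (400,340) of the enlarged picture; the brown and green look-alikes are on the bench. Rim gaps show at (409,200), (285,267), (532,270), (287,393) and (513,403), and the gripper hides the far side. I'll fit the circle from the outer edge points and the gaps.

Run:
```python
from h import *
from scipy.optimize import least_squares
s=np.load('pics/w1.png.npy',allow_pickle=True).item()
k=512/800
E=[(409,186),(262,318),(550,322),(340,203),(478,202),(283,262),(535,265),(538,380)]
for z in (126,134):
    P=np.array([ray(s,u*k,v*k,z)[:2] for u,v in E])
    r=least_squares(lambda p:np.hypot(*(P-p[:2]).T)-p[2],[515,-122,80],loss='soft_l1'); c=r.x; print(z,c,r.fun.round(1))
    for u,v in [(409,200),(285,267),(532,270),(287,393),(513,403)]:
        d=ray(s,u*k,v*k,z)[:2]-c[:2]; print('  gap',np.degrees(np.arctan2(d[1],d[0])).round(1),np.hypot(*d).round(1))
    t=ray(s,400*k,340*k,144); print('tin',t)
```

```text
126 [ 518.48765325 -121.76825678   82.1573384 ] [ 0.5  0.7 -0.4 -0.2  1.1 -2.1 -1.   0.4]
  gap 179.3 75.5
  gap -120.8 77.9
  gap 119.1 78.5
  gap -62.9 80.4
  gap 56.0 77.2
tin [ 514.4057269  -125.55909408  144.        ]
134 [ 515.54135967 -121.83123928   79.24802675] [ 0.4  0.7 -0.4 -0.1  1.1 -2.  -1.   0.4]
  gap 179.3 72.9
  gap -120.8 75.1
  gap 119.1 75.7
  gap -62.9 77.5
  gap 56.0 74.5
tin [ 514.4057269  -125.55909408  144.        ]
```

```bash
cat > press.py <<'E'
from h import *
def press(c,angs,zt=127.0,up=141,r=72.5):
    for a in angs:
        p=np.array([c[0]+r*np.cos(np.radians(a)),c[1]+r*np.sin(np.radians(a))])
        env.move_straight([*p,up],feed=120)
        f0=env.get_state()['ft_force'][2]
        hit=env.move_straight([*p,zt],feed=20,stop_force=25)
        st=env.get_state(); print(a,hit,'z',st['tcp_pos'][2].round(2),'dF',(st['ft_force'][2]-f0).round(1),'t',round(st['t'],2))
        env.move_straight([*p,up],feed=80)
E
python3 - <<'E'
from press import *
c=(516,-122); a=209
env.move_straight([c[0]+72.5*np.cos(np.radians(a)),c[1]+72.5*np.sin(np.radians(a)),150],ori=ori(np.pi/2))
press(c,[209,149])
E
```

```text
209 False z 126.94 dF -0.4 t 5.43
149 False z 126.97 dF -0.3 t 7.36
```

Run:
```python
from press import *
press((516,-122),[89,29,-31,-91])
# look from the +x side-free pose: hand retracted toward +x so the whole lid is seen
env.move_straight([516,-205,230],feed=200)
env.movep([565,-122,240],ori(np.pi/2)); env.sleep(.2)
s=wrist('w2.png'); print(env.get_state()['t'])
a=cv2.resize(cv2.imread('pics/w2.png'),(800,600),interpolation=cv2.INTER_CUBIC); cv2.imwrite('pics/w2b.png',a)
```

```text
89 False z 126.91 dF -0.1 t 9.29
29 False z 126.81 dF 0.5 t 11.22
-31 False z 126.81 dF 0.9 t 13.16
-91 False z 126.88 dF -0.5 t 15.08
16.7333
```

View pics/w2b.png

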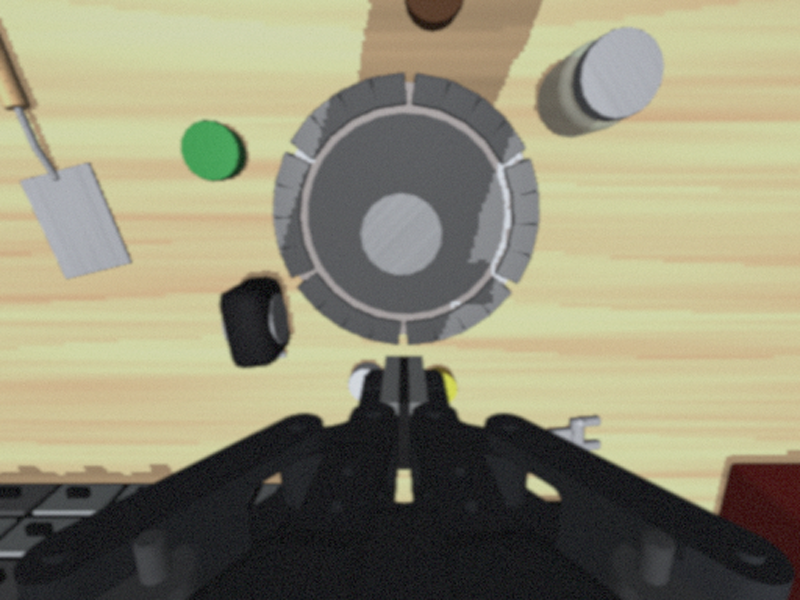

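The second wrist view shows all six sections looking level and evenly gapped, with the tin standing on the panel at (400,233). The jar, tape and discs look where they were. I'll refit the centre, then check each section by light touch: contact near 126 mm means shut, near 134 mm means still up.

Run:
```python
from press import *
from scipy.optimize import least_squares
s=np.load('pics/w2.png.npy',allow_pickle=True).item(); k=.64
P=np.array([ray(s,u*k,v*k,126)[:2] for u,v in [(408,73),(274,210),(539,210),(403,344),(292,150),(524,152),(300,285),(510,288)]])
r=least_squares(lambda p:np.hypot(*(P-p[:2]).T)-p[2],[515,-122,80]); print(r.x,r.fun.round(1)); c=r.x[:2]
print('tin',ray(s,400*k,233*k,144))
if np.hypot(*(c-[516,-122]))<6 and abs(r.x[2]-80)<3:
    c=(c+[516,-122])/2
    for i,a in enumerate([-31,29,89,149,209,269]):
        p=[c[0]+72.5*np.cos(np.radians(a)),c[1]+72.5*np.sin(np.radians(a))]
        if i==0: env.move_straight([c[0]+72.5,p[1],150],feed=200)
        env.move_straight([*p,140],feed=120)
        f0=env.get_state()['ft_force'][2]
        hit=env.move_straight([*p,124],feed=20,stop_force=6)
        st=env.get_state(); print(a,hit,'z',st['tcp_pos'][2].round(2),'dF',(st['ft_force'][2]-f0).round(1),'t',round(st['t'],2))
        env.move_straight([*p,140],feed=100)
```

```text
[ 514.92226431 -122.46550575   78.40084884] [ 1.1  1.   0.8  1.1 -1.4 -0.7 -0.6 -1.1]
tin [ 520.59985089 -126.33086358  144.        ]
-31 True z 126.01 dF 5.6 t 18.32
29 True z 126.01 dF 5.4 t 20.04
89 True z 126.01 dF 5.8 t 21.76
149 True z 125.99 dF 8.2 t 23.48
209 True z 125.99 dF 7.5 t 25.2
269 True z 126.03 dF 5.7 t 26.93
```

All six touch at 126.0 mm, so all are shut. Next I'll retreat and compare the top view with the first one.

Run:
```python
from h import *
p=env.get_state()['tcp_pos']; env.move_straight([p[0],p[1],240],feed=150)
env.goto_joints([1.053,0.291,-0.153,1.127,0,1.431]); env.sleep(.3)
snap('top','top2.png'); print(env.get_state()['t'])
a=cv2.imread('pics/top.png')[130:290,130:430]; b=cv2.imread('pics/top2.png')[130:290,130:430]
d=cv2.absdiff(cv2.GaussianBlur(a,(3,3),0),cv2.GaussianBlur(b,(3,3),0)).max(2)
ys,xs=np.where(d>30); print(len(xs), (xs.min()+130,xs.max()+130,ys.min()+130,ys.max()+130) if len(xs) else '')
cv2.imwrite('pics/cmp.png',cv2.resize(np.vstack([a[35:],b[35:]])[:,90:],None,fx=2.3,fy=2.3,interpolation=cv2.INTER_CUBIC))
```

```text
31.05
0
```

View pics/cmp.png

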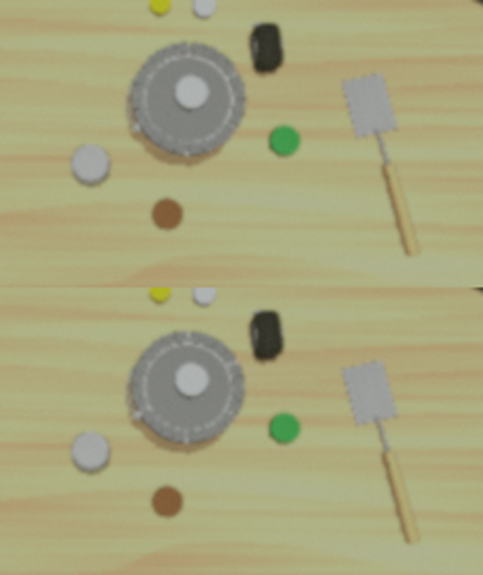

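The before and after views match: the pail, the tin (at (191,92) and (191,379) in the two halves), the jar, tape, discs and putty knife are all unmoved. Handing in.

```bash
python3 -c "
from bench import env
print(env.close_job())"
```

```text
the job is handed in; nothing more can be done
None
```

The pail's lid is closed: all six rim sections are shut, and the job was handed in at about 31 s of the 51 s allowed. I pressed each section once with the closed fingertips, straight down to 127 mm, and the 25 N force stop never triggered.

- **Touch check:** A light second press met every section at 125.99–126.03 mm, which is the shut height, with 5–8 N.
- **Before and after top views:** No pixel in the area around the pail differed above the threshold. The pail, tin, jar, tape and other things on the bench had not moved.
- **Disagreements:** My two wrist-camera estimates of the pail's centre differed by about 1 mm. The two for the tin differed by about 6 mm, but the first was taken with the gripper partly hiding it, and the top views show no movement.

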